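# Build the sieve nest on the shaker and fit its clamp plate

### The arm

A 6-joint arm with a two-finger parallel gripper is mounted at the origin on the work surface. World frame = base frame: x ahead of the robot, y to its left, z up, the work surface at z = 0. Lengths are in m, angles in rad, forces in N, time in s.
With the tool pointing down it reaches from about 0.325 to 0.9 m from the base axis. Payload 6.1 kg.
Tool frame: the origin (TCP) lies on the centre line of the jaws, within the pads' length; the fingertips stand 8 mm ahead of it and the grasp point (between the pads) lies 11 mm behind it; z points along the fingers, y is the direction in which the jaws open and shut (so a half turn about z gives the same grasp; the last joint's range is limited). The gripper opens to 85 mm and grips with 20 to 120 N. Pads are 22 mm wide; open, the fingers measure 114 mm over their backs; the gripper's body (76 mm by 85 mm) begins 54 mm behind the grasp point. The pads swing forward as they close: fully open they stand 13 mm farther back than shut.
Start: joints at [1.082, 0.22, 1.526, -0, 1.395, -0.126], TCP at [0.222, 0.584, 0.239] pointing down, gripper open.
Joint ranges: [-2.98, 2.98], [-0.91, 2.08], [0.09, 2.57], [-1.24, 4.39], [0.2, 2.65], [-2.68, 2.68]. Speed limits (rad/s): [2.57, 2.57, 3.01, 3.14, 3.14, 3.14].

### API

Orientations are given as a unit quaternion [w, x, y, z].
In Python, from cell import * gives the robot as it stands. The module is installed in compiled form; this text tells all that it offers. Calls block until the motion is done:
- movep(position, orientation): joint-space move of the TCP to a pose.
- move_linear(position, ori=None, feed=0.15): straight line of the TCP; ori=None keeps the orientation; feed is the mean speed in m/s.
- goto_joints(angles): joint-space move.
- set_gripper(opening, f_grip=None): finger opening in m; f_grip is the grip in N (None keeps the last); returns when the fingers have stopped.
- sleep(seconds).
- inverse_kinematics(position, orientation): joint angles nearest the present ones, or None.
- observe(): the state.
- read_camera(name): name is "scene" or "side" or "wrist"; returns a dict with "image" (480x640x3 uint8, red, green, blue), "z_map" (480x640 float32, m along the optical axis (not along the pixel's ray), 0 where there is no reading), "intrinsics" (3x3 intrinsics, pixels), "dist_coeffs" ([k1, k2, p1, p2, k3] as OpenCV has them; the pictures are not rectified), "pose" (4x4, takes a point from camera to world coordinates). Camera axes: x right, y down, z forward; pixel columns grow to the right and rows downward; lengths in m; the calibration is good to about 2 mm. A picture is of the moment at which its call begins.
A pose or a line that the arm cannot do raises MotionError and nothing moves.
- sign_off(): hands the job in, once; it reports no verdict.
The state is a dict: "time_s": time; "q": joint angles; "joint_vel": joint speeds; "joint_efforts": joint torques, N m; "tcp_pos": TCP position; "tcp_rot": TCP orientation; "force": force on the tool from outside, world axes, zero at the start; "wrist_torque": the same for the moment, N m; "gripper_width": finger opening in m.
Only numpy, scipy, OpenCV 4.12 (cv2) and the standard library are available. Lean on these libraries where they do the work, as an engineer would, in place of code of your own. Each camera call takes 0.05 s, during which the arm holds its last target. There are 200 camera calls.

### The job

Build the sieve nest on the shaker: set the fine-mesh sieve gently into the rim of the receiving pan that already stands on the shaker deck, and the coarse-mesh sieve into the fine one, each fully seated. Then close the nest with the clamp plate: keep it level, pass it over the two upright rods and lower it gently, without letting it fall, until it lies flat on the top sieve; the star knobs are fitted later, so leave them and the other things on the bench where they are.

Things in the scene. Friction and masses are not known exactly. Their poses are not given: they have to be found in the camera images.
- fine_sieve: Fine sieve: open-topped round white plastic sieve, 50 mm tall, 90 g. Spigot 54.6 mm across for the lowest 10 mm, above it a plain 66 mm cylinder; rim bore 58 mm. The spigot drops 10 mm into the rim below, 1.7 mm play all round. 0.1 mm gauze 12 mm above the underside, so close that it looks a plain grey disc. Origin under its centre, z up. Starts upright on the bench.
- coarse_sieve: Coarse sieve: open-topped round white plastic sieve, 50 mm tall, 90 g. Spigot 54.6 mm across for the lowest 10 mm, above it a plain 66 mm cylinder; rim bore 58 mm. The spigot drops 10 mm into the rim below, 1.7 mm play all round. Mesh 12 mm up, an open grid of 1.8 mm wires 9 mm apart; what is under it shows. Origin under its centre, z up. Starts upright on the bench. May swap places with the fine one.
- pan: Receiving pan: white plastic, closed bottom, 66 mm across, 42 mm tall, rim bore 58 mm, 80 g; stands loose on the shaker deck in a locating ring (5 mm high, 1.5 mm play). Origin under its centre. A seated sieve's underside is 32 mm above the pan's; a sieve seated in a sieve is 40 mm above it.
- shaker: Sieve shaker, fixed: white housing 190 x 220 mm (x, y), 54 mm tall; aluminium deck 90 x 185 mm, top at 75 mm. Two steel rods 10 mm across stand at y = +75 and -75 mm, tips at 235 mm (last 10 mm tapered to 4 mm). Origin under the middle of the housing; y runs from rod to rod, z up. Turned by up to 0.3 rad.
- shaker_deck (a point): Middle of the top of the shaker deck, midway between the rods, where the pan stands; axes as the shaker's.
- rod_tip_a (a point): Tip of the rod at the shaker's +y.
- rod_tip_b (a point): Tip of the rod at the shaker's -y.
- clamp_plate: Clamp plate: flat aluminium, 70 x 190 x 12 mm (x, y, z), about 0.4 kg, two 14 mm through holes at y = +75 and -75 mm for the rods; either way round fits. Bridge handle on top. Origin under its centre, y along its length, z up. Starts flat on the bench, handle up. In place, its underside rests on the top sieve's rim.
- plate_handle (a point): Middle of the clamp plate's handle: a black bar 14 mm wide (x), 100 mm long (y), 14 mm tall, centre 49 mm above the plate's underside, on two 10 mm pillars 40 mm either side of the middle.
- wash_bottle: wash bottle, 66 mm across, 156 mm tall to its cap, with a bent spout to 207 mm; origin under its centre
- vial: capped glass specimen vial, 25 mm across, 59 mm tall, standing among the sieves; origin under its centre
- beaker: empty glass beaker, 70 mm across, 95 mm tall; origin under its centre
- petri_dish: closed Petri dish, 93 mm across, 15 mm tall; origin under its centre
- jar: amber sample jar with a white cap, 68 mm across, 90 mm tall; origin under its centre
- star_knob_1: grey star knob of the shaker, 44 mm across, 26 mm tall, lying on the bench, origin under its centre; not needed now
- star_knob_2: a second such star knob, origin under its centre; not needed now
Mind the look-alikes: they are no part of the job. What is shaped like the clamp_plate but orange or turquoise is not meant.

How it is judged:
At the end, for the whole second after the job is handed in: Pan on the deck, fine sieve in the pan, coarse in the fine: each within 4 mm of concentric, 3 mm of fully home and 0.05 rad of upright. Clamp plate on both rods (5 mm, 0.07 rad), level within 0.04 rad, within 3 mm of lying on the coarse sieve's rim. All released and at rest (horizontal distance between pan and shaker_deck below 0.004 m and z of pan in the frame of shaker_deck between -0.003 and 0.003 m and angle between each of pan, fine_sieve, coarse_sieve's own z axis and vertical below 0.05 rad and horizontal distance between fine_sieve and pan below 0.004 m and z of fine_sieve in the frame of pan between 0.029 and 0.035 m and horizontal distance between coarse_sieve and fine_sieve below 0.004 m and z of coarse_sieve in the frame of fine_sieve between 0.037 and 0.043 m and horizontal distance between clamp_plate and shaker below 0.005 m and angle between the y axis of clamp_plate and the y axis of shaker, either way round below 0.07 rad and angle between clamp_plate's own z axis and vertical below 0.04 rad and z of clamp_plate in the frame of coarse_sieve between 0.047 and 0.053 m and linear speed of each of pan, fine_sieve, coarse_sieve, clamp_plate below 0.02 m/s); the robot touches nothing.
It fails at once if another thing on the bench is knocked over or shifted by more than 40 mm (distance of any of wash_bottle, vial, beaker, petri_dish, jar, star_knob_1, star_knob_2 from where it was at the start of the episode above 0.04 m or angle between any of wash_bottle, vial, beaker, petri_dish, jar, star_knob_1, star_knob_2's own z axis and vertical above 0.6 rad).
It fails at once if the clamp plate is tipped more than 20 degrees from level (angle between clamp_plate's own z axis and vertical above 0.35 rad).
It fails at once if the clamp plate, on the rods, moves faster than 0.35 m/s (let fall) (horizontal distance between clamp_plate and shaker below 0.02 m and z of clamp_plate in the frame of shaker below 0.235 m and linear speed of clamp_plate above 0.35 m/s).
It fails at once if a sieve within 20 mm of its seat moves faster than 0.35 m/s (dropped in) ((horizontal distance between fine_sieve and pan below 0.02 m and z of fine_sieve in the frame of pan between 0.022 and 0.052 m and linear speed of fine_sieve above 0.35 m/s) or (horizontal distance between coarse_sieve and fine_sieve below 0.02 m and z of coarse_sieve in the frame of fine_sieve between 0.03 and 0.06 m and linear speed of coarse_sieve above 0.35 m/s)).
It also fails if it takes over 69 s, if anything falls off the work surface, if the arm or the gripper's body presses on something with over 40 N, if the wrist force passes 120 N, or if a joint passes its speed limit or range.

## Working session

There is one attempt and no reset: what is moved stays moved. The work goes in short steps, each a Python script; the robot and the scene stay as the last script left them, time stands still between calls to the robot, and variables do not carry over. Pictures are saved under pics/ and viewed, about 8 in all and at most 12, crops included, and the job is handed in when it is done.

```bash
mkdir -p pics; ls; python3 - <<'E'
from cell import *
import cv2,numpy as np
o=observe();print(o)
for n in ["scene","side"]:
    c=read_camera(n); cv2.imwrite(f"pics/{n}0.png",c["image"][:,:,::-1]); np.savez(f"{n}0.npz",**{k:np.array(v) for k,v in c.items()})
    print(n,c["intrinsics"],c["dist_coeffs"],c["pose"])
c=read_camera("wrist");print(c["pose"],c["intrinsics"],c["dist_coeffs"])
E
```

```text
pics
{'time_s': 0.0, 'q': array([ 1.08186693e+00,  2.21204799e-01,  1.52763800e+00,  2.21363411e-05,
        1.39468368e+00, -1.26114610e-01]), 'joint_vel': array([0.00111876, 0.00040228, 0.00100422, 0.00122076, 0.00011827,
       0.00046807]), 'joint_efforts': array([-1.61911183e-03, -4.96886909e+01, -3.89402533e+01, -2.50678795e-04,
        1.09534213e-02,  1.79622793e-05]), 'tcp_pos': array([0.22154118, 0.58378278, 0.2381982 ]), 'tcp_rot': array([-3.03066012e-04,  1.80415886e-01,  9.83589941e-01, -9.18252579e-04]), 'force': array([-0.50976431, -0.3805803 ,  0.35103961]), 'wrist_torque': array([-0.0216492 , -0.05685488,  0.06181586]), 'gripper_width': 0.08599444247207674}
scene [[516.17773571   0.         328.29654047]
 [  0.         516.17773571 247.52509567]
 [  0.           0.           1.        ]] [-0.01102689  0.          0.          0.          0.        ] [[ 0.07760216  0.82489075 -0.55994032  1.21654325]
 [ 0.99688196 -0.07225142  0.03171886 -0.05230594]
 [-0.01429189 -0.56065586 -0.82792557  1.17513348]
 [ 0.          0.          0.          1.        ]]
side [[490.57735014   0.         323.99915409]
 [  0.         490.57735014 231.32521987]
 [  0.           0.           1.        ]] [-0.08691837  0.          0.          0.          0.        ] [[ 0.9439552  -0.18191011  0.27542202  0.19827329]
 [-0.33002815 -0.50631514  0.79669718 -0.9500944 ]
 [-0.00547693 -0.84294347 -0.53797427  0.77462418]
 [ 0.          0.          0.          1.        ]]
[[ 0.35419384  0.88886323  0.29063529  0.14724338]
 [ 0.93516831 -0.33577724 -0.1127558   0.61177651]
 [-0.00263576  0.31173033 -0.95016696  0.37241939]
 [ 0.          0.          0.          1.        ]] [[342.6139309    0.         322.68505226]
 [  0.         342.6139309  245.72192341]
 [  0.           0.           1.        ]] [-0.03715925  0.          0.          0.          0.        ]
```

View pics/scene0.png

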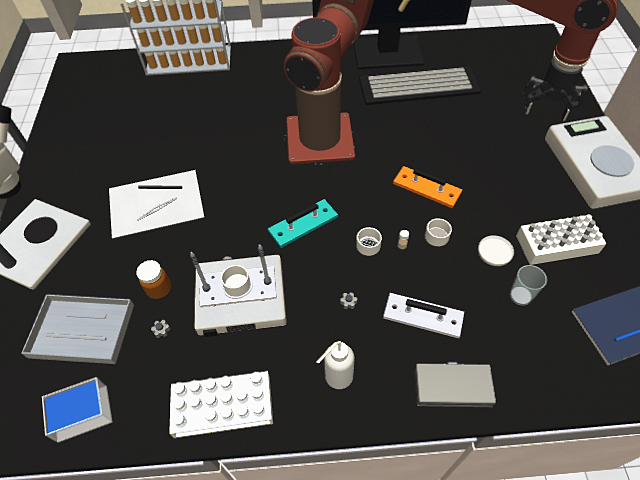

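View pics/side0.png

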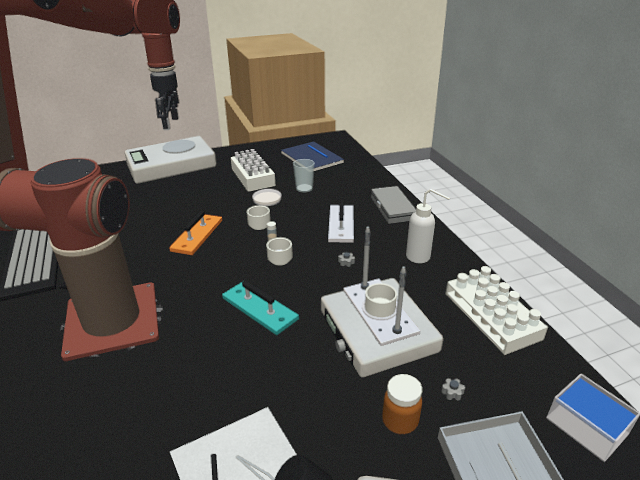

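The candidates in the scene image are:
- **Sieves:** (369,241) shows a grid and (438,232) looks plain.
- **Plates:** silver (424,314), turquoise (303,222) and orange (428,187). The silver one fits "aluminium".
- **Pan:** on the shaker at (236,281).

I'll measure these and confirm them with one enlarged crop.

```bash
cat > h.py <<'E'
import cv2,numpy as np
def cloud(c):
    K=np.array(c["intrinsics"]);d=np.array(c["dist_coeffs"]);T=np.array(c["pose"]);z=np.array(c["z_map"])
    h,w=z.shape;u,v=np.meshgrid(np.arange(w),np.arange(h))
    n=cv2.undistortPoints(np.stack([u,v],-1).reshape(-1,1,2).astype(np.float64),K,d).reshape(h,w,2)
    P=np.dstack([n*z[...,None],z])@T[:3,:3].T+T[:3,3]
    P[z<=0]=np.nan
    return P
def ray(c,px,zp):
    "pixels -> points on plane z=zp"
    K=np.array(c["intrinsics"]);d=np.array(c["dist_coeffs"]);T=np.array(c["pose"])
    n=cv2.undistortPoints(np.array(px,float).reshape(-1,1,2),K,d).reshape(-1,2)
    r=np.c_[n,np.ones(len(n))]@T[:3,:3].T
    return T[:3,3]+r*((zp-T[2,3])/r[:,2])[:,None]
def near(P,xy,r,z0,z1):
    return (np.hypot(P[...,0]-xy[0],P[...,1]-xy[1])<r)&(P[...,2]>z0)&(P[...,2]<z1)
def circ(p):
    p=np.asarray(p)[:,:2];A=np.c_[2*p,np.ones(len(p))];s=np.linalg.lstsq(A,(p**2).sum(1),rcond=None)[0]
    return s[:2],np.sqrt(s[2]+s[:2]@s[:2])
def rect(p):
    (c,wh,a)=cv2.minAreaRect((np.asarray(p)[:,:2]*1000).astype(np.float32)); b=cv2.boxPoints((c,wh,a))
    e=[b[1]-b[0],b[2]-b[1]]; l=max(e,key=np.linalg.norm)
    ang=np.arctan2(-l[0],l[1]); ang=(ang+np.pi/2)%np.pi-np.pi/2   # yaw: y axis along length
    return np.array(c)/1000,sorted(np.linalg.norm(x) for x in e),ang
E
python3 - <<'E'
from h import *
S=dict(np.load("scene0.npz"));D=dict(np.load("side0.npz"))
im=S["image"][:,:,::-1]
cv2.imwrite("pics/crop1.png",cv2.resize(im[215:345,345:470],None,fx=4.5,fy=4.5,interpolation=cv2.INTER_CUBIC))
Ps,Pd=cloud(S),cloud(D)
guess={"grid":ray(S,[(369,236)],.05)[0],"plain":ray(S,[(438,226)],.05)[0],"pan":ray(S,[(236,274)],.117)[0],"plate":ray(S,[(424,314)],.012)[0],"vial":ray(S,[(404,235)],.05)[0]}
for k,g in guess.items():
    print(k,g.round(3))
    for n,P in(("scene",Ps),("side",Pd)):
        if k in("grid","plain","pan"):
            h=.117 if k=="pan" else .05
            m=near(P,g,.06,h-.004,h+.005)
            p=P[m]; print(n,len(p),circ(p),cv2.minEnclosingCircle((p[:,:2]*1000).astype(np.float32)),p[:,2].max())
        elif k=="plate":
            m=near(P,g,.13,.008,.017);print(n,m.sum(),rect(P[m]),np.median(P[m][:,2]))
            m=near(P,g,.13,.050,.065);print(n,"handle",m.sum(),rect(P[m]),np.median(P[m][:,2]))
        else:
            m=near(P,g,.03,.02,.075);p=P[m];print(n,p.mean(0),p[:,2].max())
g=guess["pan"]
for n,P in(("scene",Ps),("side",Pd)):
    m=near(P,g,.14,.07,.08);print(n,"deck",m.sum(),rect(P[m]),np.median(P[m][:,2]))
    m=near(P,g,.14,.2,.26);p=P[m];
    a=p[p[:,1]>g[1]];b=p[p[:,1]<=g[1]]
    for q in(a,b): print("rod",len(q),np.median(q,0),q[:,2].max() if len(q) else 0)
E
```

```text
grid [0.428 0.102 0.05 ]
scene 115 (array([0.43163741, 0.10146856]), np.float64(0.031217391274933205)) ((431.759033203125, 101.73172760009766), 35.15887451171875) 0.05414179482419468
side 122 (array([0.43629461, 0.10094191]), np.float64(0.031166972924571705)) ((435.15576171875, 101.24031829833984), 34.672542572021484) 0.05430696303831539
plain [0.411 0.291 0.05 ]
scene 116 (array([0.41827112, 0.29301804]), np.float64(0.03118092763724033)) ((417.9176025390625, 292.3070983886719), 34.852333068847656) 0.05497289088543922
side 100 (array([0.42309228, 0.29246484]), np.float64(0.03107009425607214)) ((424.150146484375, 294.55133056640625), 36.46456527709961) 0.05342801103401229
pan [ 0.558 -0.239  0.117]
scene 140 (array([ 0.56422759, -0.24248138]), np.float64(0.030852444356520438)) ((563.8345336914062, -241.75723266601562), 34.018524169921875) 0.12141935361844736
side 195 (array([ 0.56592989, -0.24292972]), np.float64(0.031186708247034206)) ((565.2254028320312, -242.0421142578125), 34.53630447387695) 0.12081145152735229
plate [0.651 0.215 0.012]
scene 1514 (array([0.64985107, 0.21416872]),
[... 505 characters left out ...]
4295010904
vial [0.433 0.195 0.05 ]
scene [0.43819093 0.19338232 0.04748645] 0.06564106892622812
side [0.43796839 0.18896728 0.04354663] 0.06289600365099646
scene deck 1675 (array([ 0.5639798 , -0.24223801]), [np.float32(93.42692), np.float32(184.73215)], np.float32(0.04796648)) 0.07546287631722826
rod 44 [ 0.56312995 -0.1670159   0.22052295] 0.23537407913562203
rod 49 [ 0.56984971 -0.31591631  0.21960931] 0.23596924653770535
side deck 1511 (array([ 0.56636182, -0.24226578]), [np.float32(92.55901), np.float32(187.22539)], np.float32(0.05109191)) 0.07639261825564614
rod 71 [ 0.56127039 -0.1696106   0.21829686] 0.23695621345860562
rod 91 [ 0.56773445 -0.31974251  0.21718972] 0.2377059121240379
```

View pics/crop1.png

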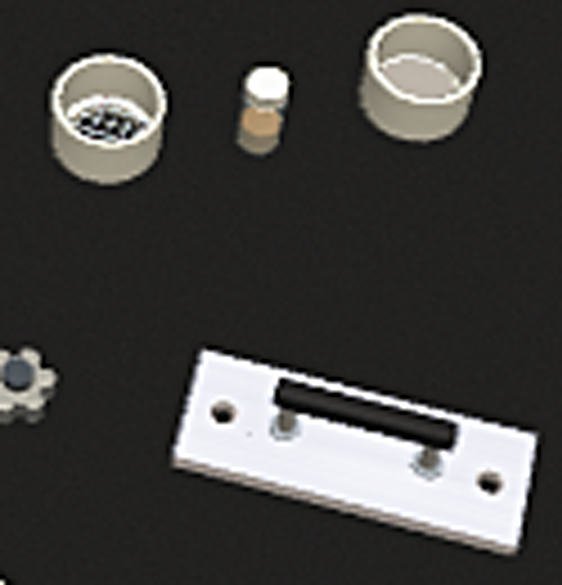

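The crop shows the grid-mesh sieve at left (coarse), the plain grey disc at right (fine), and the silver plate with its black handle. The heights and sizes agree with the description. Next I'll take close wrist looks at fine, coarse and pan. They use the same relative view, so camera bias cancels.

```bash
cat > r.py <<'E'
from cell import *
from h import *
from scipy.spatial.transform import Rotation as Rn
def down(psi):
    q=(Rn.from_euler("z",psi)*Rn.from_euler("x",np.pi)).as_quat(); return [q[3],q[0],q[1],q[2]]
PS=np.pi+0.045
def rim(xy,h,save=None):
    "rim centre near xy at height h, from the wrist picture, cast on the plane z=h; also edge-based check"
    c=read_camera("wrist");P=cloud(c)
    m=near(P,xy,.05,h-.003,h+.005)
    v,u=np.nonzero(m);pts=ray(c,np.c_[u,v],h)
    ctr,r=circ(pts)
    hull=cv2.convexHull(np.c_[u,v].astype(np.int32))[:,0]
    hc,hr=circ(ray(c,hull,h))
    print("rim",len(u),"ring fit",ctr.round(4),round(r,4),"hull",hc.round(4),round(hr,4),"medz",np.nanmedian(P[m][:,2]).round(4))
    if save: cv2.imwrite(save,c["image"][:,:,::-1])
    return hc,ctr
def st(t=""):
    o=observe();print(t,"t",round(o["time_s"],2),"tcp",o["tcp_pos"].round(4),"F",o["force"].round(1),"w",round(o["gripper_width"],4));return o
E
python3 - <<'E'
from r import *
for n,(x,y),h in(("fine",(.42,.2927),.05),("coarse",(.4335,.1012),.05),("pan",(.565,-.2425),.117)):
    try:
        print(n,inverse_kinematics([x,y,h+.15],down(PS)))
        movep([x,y,h+.15],down(PS));sleep(.15);st(n);rim((x,y),h,f"pics/w_{n}.png")
    except Exception as e: print(repr(e))
c=read_camera("wrist");P=cloud(c)
m=near(P,(.565,-.2425),.12,.2,.25);p=P[m];print(len(p))
for q in(p[p[:,1]>-.24],p[p[:,1]<-.24]): print(len(q),np.median(q,0) if len(q) else 0)
m=near(P,(.565,-.2425),.12,.07,.08);print(m.sum(),rect(P[m]))
E
```

```text
fine [ 0.45449955 -0.01936206  1.86041614  0.          1.30053857 -1.16129678]
fine t 1.63 tcp [0.4197 0.2936 0.2001] F [ 0.4 -0.3  0.3] w 0.0855
rim 1036 ring fit [0.4199 0.2937] 0.0307 hull [0.42   0.2937] 0.0327 medz 0.0491
coarse [ 0.05184336 -0.19181224  2.01836537  0.          1.31503953 -1.56395297]
coarse t 2.62 tcp [0.4336 0.1025 0.2   ] F [-0.2 -0.1 -0.1] w 0.0852
rim 1043 ring fit [0.4332 0.1019] 0.0307 hull [0.4334 0.1019] 0.0327 medz 0.0491
pan [-0.5336141   0.17968597  1.52151076  0.          1.44039592 -2.14941042]
pan t 4.22 tcp [ 0.5652 -0.241   0.2671] F [-0.  -0.1  0.8] w 0.0854
rim 1049 ring fit [ 0.5653 -0.2424] 0.0307 hull [ 0.5654 -0.2424] 0.0327 medz 0.1162
1288
631 [ 0.56019072 -0.16983273  0.22185472]
657 [ 0.56662996 -0.31460895  0.22255953]
13485 (array([ 0.56587317, -0.24236084]), [np.float32(90.237564), np.float32(185.67537)], np.float32(0.04661894))
```

View pics/w_pan.png

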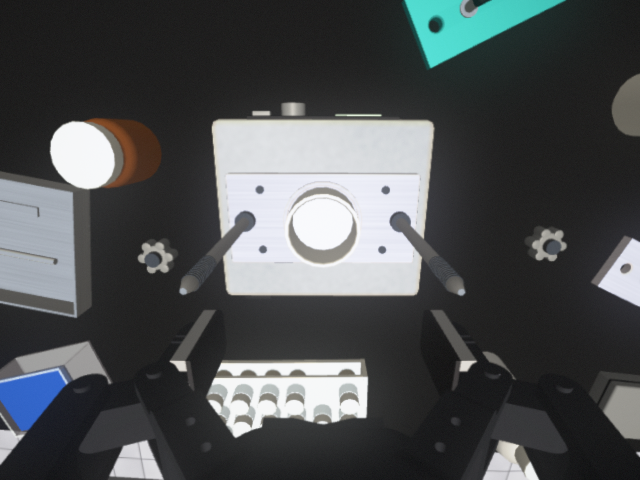

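The view is clear: pan rim at (322,226), rod tips at (190,285) and (455,285), all sizes matching. Rim fits agree to 0.2 mm, so I'll pick the fine sieve and place it.

```bash
cat >> r.py <<'E'
def pick(c,zt=.016,grip=30):
    q=down(PS)
    move_linear([*c,.075],q,.25);move_linear([*c,zt],q,.1);sleep(.1)
    set_gripper(.06,grip);o=st("gripped")
    move_linear([*c,.11],q,.2);sleep(.1);st("lifted")
def lower(c,z0,z1,q,step=.002,fmax=12,feed=.04):
    "step down, stopping on contact force; returns z reached"
    f0=observe()["force"][2];z=z0
    while z>z1+1e-6:
        z=max(z-step,z1);move_linear([*c,z],q,feed)
        f=observe()["force"]
        if f[2]-f0>fmax: print("contact",round(z,4),(f[2]-f0).round(1),f.round(1));break
    st("lower end");return z
E
python3 - <<'E'
from r import *
f=np.array([.4200,.2937]);p=np.array([.5654,-.2424])
set_gripper(.085);movep([*f,.2],down(PS))
pick(f)
movep([.46,.1,.30],down(PS));movep([*p,.29],down(PS))
sleep(.3);st("above")
move_linear([*p,.150],down(PS),.2);sleep(.2);st("over")
c=read_camera("wrist");cv2.imwrite("pics/over1.png",c["image"][:,:,::-1])
P=cloud(c);m=near(P,p,.05,.18,.19);v,u=np.nonzero(m);z=np.nanmedian(P[near(P,p,.05,.17,.2)][:,2]);print("held rim",len(u),z,circ(ray(c,np.c_[u,v],.184)))
E
```

```text
gripped t 8.37 tcp [0.4208 0.2941 0.017 ] F [-1.6  0.9  5.8] w 0.0657
lifted t 9.08 tcp [0.4185 0.293  0.1079] F [ 0.3 -0.2 -1.1] w 0.0657
above t 11.79 tcp [ 0.5656 -0.2415  0.2904] F [-0.2  0.6 -1.6] w 0.0657
over t 12.84 tcp [ 0.5664 -0.243   0.1519] F [ 0.7 -0.1 -0.5] w 0.0658
held rim 6961 0.18249203931194868 (array([ 0.56473956, -0.24368111]), np.float64(0.031836448754836065))
```

View pics/over1.png

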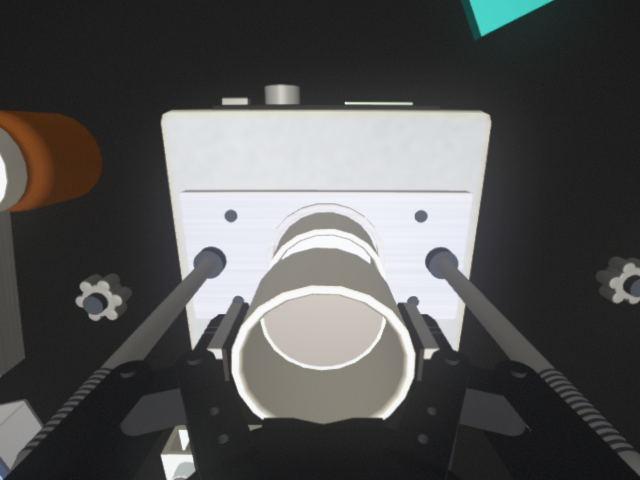

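The sieve is held upright over the pan, rim at (325,365), clear of both rods. Lowering with a force check.

```bash
python3 - <<'E'
from r import *
p=np.array([.5654,-.2424]);q=down(PS)
move_linear([*p,.137],q,.06)
z=lower(p,.137,.123,q,fmax=6)
E
```

```text
lower end t 15.01 tcp [ 0.5658 -0.2426  0.124 ] F [-1.4  1.5  5.1] w 0.066
```

```bash
python3 - <<'E'
from r import *
p=np.array([.5654,-.2424]);q=down(PS)
set_gripper(.082);move_linear([*p,.307],q,.25);sleep(.15);st()
c,_=rim(p,.157,"pics/fine_in.png")
m=np.array([.4334,.1019])
movep([.45,.03,.28],q);movep([*m,.2],q);sleep(.15);rim(m,.05)
pick(m)
movep([.46,.03,.33],q);movep([*c,.33],q);move_linear([*c,.177],q,.2);sleep(.1);st("over")
z=lower(c,.177,.163,q,fmax=6)
E
```

```text
t 16.34 tcp [ 0.5645 -0.242   0.3043] F [0.7 0.8 0. ] w 0.0822
rim 1049 ring fit [ 0.5652 -0.2437] 0.0307 hull [ 0.5654 -0.2437] 0.0327 medz 0.1561
rim 1025 ring fit [0.4333 0.1019] 0.0307 hull [0.4334 0.1019] 0.0327 medz 0.0491
gripped t 20.03 tcp [0.4342 0.102  0.0171] F [-1.1  0.6  6.6] w 0.0659
lifted t 20.75 tcp [0.4319 0.1018 0.1082] F [ 0.7 -1.  -0.6] w 0.066
over t 23.82 tcp [ 0.5666 -0.2442  0.1793] F [ 0.1 -0.2 -1.3] w 0.0662
contact 0.163 6.8 [-1.1  1.3  5.5]
lower end t 25.57 tcp [ 0.5659 -0.2439  0.1641] F [-1.1  1.3  5.5] w 0.0664
```

```bash
python3 - <<'E'
from r import *
p=np.array([.5654,-.2437]);q=down(PS)
set_gripper(.082);move_linear([*p,.347],q,.25);sleep(.15);st()
c,_=rim(p,.197,"pics/coarse_in.png")
P=cloud(read_camera("wrist"))
m=near(P,p,.12,.07,.08);print("deck",rect(P[m]))
g=np.array([.651,.2135]);yaw=-.385;q=down(yaw+np.pi/2)
movep([*g,.22],q);sleep(.2);st()
w=read_camera("wrist");cv2.imwrite("pics/plate.png",w["image"][:,:,::-1]);P=cloud(w)
m=near(P,g,.12,.007,.017);v,u=np.nonzero(m);print("plate",rect(ray(w,np.c_[u,v],.012)),np.median(P[m][:,2]))
m=near(P,g,.08,.050,.062);v,u=np.nonzero(m);print("handle",rect(ray(w,np.c_[u,v],.056)),np.median(P[m][:,2]))
# holes: dark blobs on the plate
hsv=cv2.cvtColor(w["image"],cv2.COLOR_RGB2GRAY);pl=(P[...,2]<.02)&near(P,g,.1,-.01,.02)
mk=((hsv<110)&pl).astype(np.uint8)
n,l,s,cc=cv2.connectedComponentsWithStats(mk)
for i in range(1,n):
    if 60<s[i,4]<900: print("blob",s[i],cc[i].round(1),ray(w,[cc[i]],.012)[0].round(4))
E
```

```text
t 26.9 tcp [ 0.5646 -0.2433  0.3442] F [ 0.3 -0.5 -0.4] w 0.0818
rim 1065 ring fit [ 0.5651 -0.245 ] 0.0307 hull [ 0.5652 -0.245 ] 0.0327 medz 0.1961
deck (array([ 0.56534998, -0.24256308]), [np.float32(89.095505), np.float32(185.73203)], np.float32(0.04427886))
 t 29.52 tcp [0.6512 0.213  0.2202] F [-0.7 -0.   0.2] w 0.0817
plate (array([0.65302924, 0.2147655 ]), [np.float32(70.21268), np.float32(189.50522)], np.float32(-0.3750074)) 0.011513162334659044
handle (array([0.65323401, 0.21621642]), [np.float32(13.361814), np.float32(98.65592)], np.float32(-0.37823796)) 0.055210100622874986
blob [303 112  38   2  64] [321.5 112.6] [0.6879 0.3043 0.012 ]
blob [316 130  14  13 138] [322.3 136. ] [0.6807 0.2845 0.012 ]
blob [319 274  10   8  67] [323.5 277.9] [0.6266 0.1478 0.012 ]
```

```bash
python3 -c "
import cv2,numpy as np
a=cv2.imread('pics/coarse_in.png')[80:400,120:520];b=cv2.imread('pics/plate.png')[80:400,120:520]
cv2.imwrite('pics/both.png',np.hstack([a,b]))"
```

```text
(no output)
```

View pics/both.png

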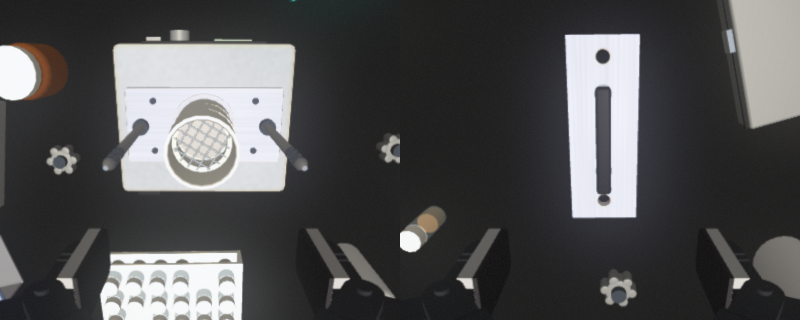

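Both sieves are seated. The coarse rim at (200,150) in the left half has its height as expected, with the rods clear. The right half shows the silver plate with its black handle at (603,140) and holes at (603,57) and (603,200). Grasping the plate and carrying it above the rods.

```bash
python3 - <<'E'
from r import *
g=np.array([.6531,.2150]);q=down(-.377+np.pi/2)
move_linear([*g,.10],q,.25);move_linear([*g,.038],q,.08);sleep(.1)
set_gripper(.0,80);st("grip")
move_linear([*g,.06],q,.06);move_linear([*g,.33],q,.25);sleep(.1);st("lift")
s=np.array([.5657,-.2424]);q=down(.045+np.pi/2)
movep([*s,.33],q);sleep(.1);move_linear([*s,.285],q,.12);sleep(.3);st("above")
ims=[]
for n in("scene","side"):
    c=read_camera(n);P=cloud(c)
    m=near(P,s,.13,.252,.268);print(n,"plate top",m.sum(),rect(P[m]) if m.sum()>20 else 0,np.median(P[m][:,2]))
    m=near(P,s,.14,.21,.24);p=P[m];print(n,"rods",len(p))
    i=c["image"][:,:,::-1]
    ims.append(cv2.resize(i[190:350,160:320] if n=="scene" else i[180:380,300:500],(400,400),interpolation=cv2.INTER_CUBIC))
cv2.imwrite("pics/above.png",np.hstack(ims))
E
```

```text
grip t 31.87 tcp [0.6529 0.2151 0.0381] F [-1.9 -0.2  2.4] w 0.0127
lift t 33.72 tcp [0.6523 0.2148 0.3272] F [-0.5 -0.2 -5.1] w 0.0127
above t 36.34 tcp [ 0.5661 -0.2426  0.286 ] F [-0.2 -0.2 -5.2] w 0.0122
scene plate top 2031 (array([ 0.56415253, -0.24349579]), [np.float32(75.858154), np.float32(191.52333)], np.float32(0.030073643)) 0.25988470950147835
scene rods 0
side plate top 1927 (array([ 0.56675592, -0.24318944]), [np.float32(73.48127), np.float32(193.47452)], np.float32(0.043467045)) 0.2605309791604028
side rods 55
```

View pics/above.png

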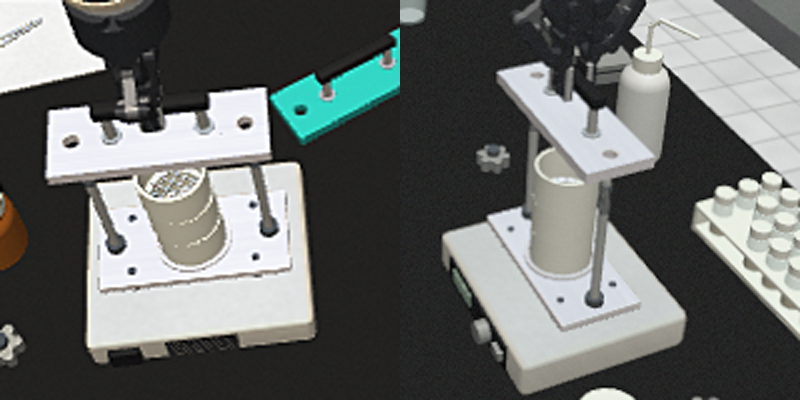

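The plate is level over both rods, with its holes at (70,140) and (245,122) in the left half. Both cameras put it about 1 mm too far toward -y of the deck centre, so I'll shift +0.7 mm and lower with force checks.

```bash
python3 - <<'E'
from r import *
s=np.array([.5657,-.2417]);q=down(.045+np.pi/2)
f0=observe();z=.285
while z>.2342:
    z-=.003 if z>.242 else .001
    move_linear([*s,z],q,.05 if z>.242 else .03)
    o=observe();F=o["force"]-f0["force"];M=o["wrist_torque"]-f0["wrist_torque"]
    if z<.276: print(round(z,4),F.round(1),M.round(2))
    if F[2]>7 or np.hypot(*F[:2])>12 or abs(M).max()>1.5: print("stop");break
st()
E
```

```text
0.276 [ 0.4  0.2 -0.2] [-0.01 -0.05 -0.04]
0.273 [0.1 0.6 0. ] [-0.03 -0.01 -0.1 ]
0.27 [-0.1  1.   0.5] [-0.03 -0.02 -0.09]
0.267 [-0.5  1.1  0.3] [-0.08 -0.01 -0.11]
0.264 [-0.4  0.1  1.4] [ 0.01 -0.04 -0.09]
0.261 [0.4 1.4 0.2] [-0.04  0.   -0.08]
0.258 [ 0.1  0.4 -0.5] [-0.06 -0.02 -0.08]
0.255 [0.2 0.3 0.2] [-0.02 -0.04 -0.07]
0.252 [0.2 1.8 1.6] [ 0.04 -0.06 -0.06]
0.249 [-0.5  1.8  0.6] [ 0.02 -0.05 -0.03]
0.246 [0.5 1.7 0.2] [-0.03 -0.04 -0.04]
0.243 [ 0.   1.3 -0.2] [-0.   -0.05 -0.11]
0.24 [-0.1  0.9  0.1] [-0.03 -0.06 -0.05]
0.239 [0.4 1.1 1.1] [-0.07 -0.   -0.08]
0.238 [-0.1 -0.2  1.2] [-0.01  0.02 -0.07]
0.237 [ 0.2  0.5 -0.1] [-0.02 -0.01 -0.08]
0.236 [-0.3 -0.3  0.7] [-0.04 -0.02 -0.09]
0.235 [0.7 0.6 1.2] [-0.08 -0.1  -0.04]
0.234 [-1.8  1.2  8.1] [ 0.14  0.15 -0.1 ]
stop
 t 41.69 tcp [ 0.5661 -0.2419  0.2351] F [-2.   0.5  2.8] w 0.0123
```

Contact came exactly at the expected height. Releasing, retreating and checking.

```bash
python3 - <<'E'
from r import *
s=np.array([.5657,-.2417]);q=down(.045+np.pi/2)
set_gripper(.05);move_linear([*s,.40],q,.2);movep([.45,.05,.40],q);sleep(.3);st("away")
ims=[]
for n in("scene","side"):
    c=read_camera(n);P=cloud(c)
    m=near(P,s,.13,.202,.215);p=P[m];A=np.c_[p[:,:2]-s,np.ones(len(p))];k=np.linalg.lstsq(A,p[:,2],rcond=None)[0]
    print(n,"plate top",len(p),rect(p),"z",k[2].round(4),"tilt",k[:2].round(3))
    i=c["image"][:,:,::-1]
    ims.append(cv2.resize(i[190:350,160:320] if n=="scene" else i[180:380,300:500],(400,400),interpolation=cv2.INTER_CUBIC))
cv2.imwrite("pics/final.png",np.hstack(ims))
E
```

```text
away t 44.62 tcp [0.4504 0.0493 0.3998] F [ 0.2 -0.4  0.2] w 0.0502
scene plate top 1913 (array([ 0.56375403, -0.2431561 ]), [np.float32(74.795845), np.float32(190.80565)], np.float32(0.051980495)) z 0.209 tilt [-0.014 -0.002]
side plate top 1837 (array([ 0.56653589, -0.24201566]), [np.float32(72.385216), np.float32(194.7064)], np.float32(0.04627204)) z 0.2097 tilt [0.02  0.009]
```

View pics/final.png

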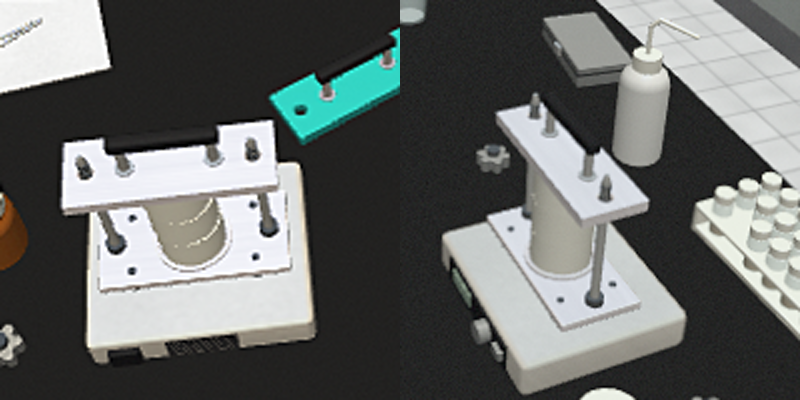

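Both rods come up through the plate at (83,168) and (252,150) in the left half. The plate lies on the nest with its top at 0.209 m, as expected. Handing in.

```bash
python3 -c "
from cell import *
print(sign_off())"
```

```text
the job is handed in; nothing more can be done
None
```

The nest is built and handed in. The fine sieve sits in the pan, the coarse sieve sits in the fine one, and the clamp plate is over both rods, lying on the coarse rim. The last clock reading before hand-in was 44.6 s of the 69 s allowed.

**Sieves:** The rims measured 0.1561 m (fine) and 0.1961 m (coarse), against 0.157 and 0.197 m nominal, so both are fully home. The wrist camera reads about 1 mm low on every rim. Each sieve sits about 1.3 mm off-centre in y from the one below, inside the 4 mm allowed.

**Clamp plate:** It went down with almost no side force and touched at the expected height, then was released there. Its top is at 0.209–0.210 m (0.209 m expected), and it lies within about 1 mm of the deck centre in each camera.

**Checks that disagreed:** The two cameras differ by about 3 mm in x, which was so from the start. They show small plate tilts of opposite sign, −0.014 and +0.020 rad, so I put that down to calibration rather than a real tilt. I saw nothing else disturbed in the final crops, but I did not measure the other bench items again.

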